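# Ring-gauge sort of two dropper bottles

### The job

Two amber dropper bottles stand on the cart top outside the tray: sort them by the ring gauge. Slide the one that fits down into the gauge's bore until it stands on the bottom, and stand the one that is too wide upright in the ceramic dish. Keep both bottles upright all the while and let go of them at the end.

Things in the scene. Friction and masses are not known exactly. Their poses are not given: they have to be found in the camera images.
- slim_bottle: The slim dropper bottle: round amber glass body 30 mm in diameter, straight-sided from its base up to 62 mm, then a shoulder, a white screw collar 22 mm in diameter and a black rubber bulb; 96 mm high in all. Loose, about 60 g, stands upright on the cart top. Origin: centre of its underside; z up along its axis.
- wide_bottle: The wide dropper bottle: the same height, glass and cap as the slim one but 60 mm in diameter; straight-sided from its base up to 62 mm, then a shoulder, a white collar 26 mm in diameter and a black bulb; 96 mm high in all. Loose, about 200 g, stands upright on the cart top. Origin: centre of its underside; z up along its axis.
- gauge_bore (a point): The ring gauge, fixed to the cart: an upright aluminium ring, outer diameter 72 mm, bore 50 mm in diameter and 25 mm deep, open at the top, on a white foot plate 96 x 96 mm and 5 mm thick. The point is the centre of the bore's floor (the foot plate's top, 5 mm above the cart top); the ring's mouth is 25 mm above it; z up along the bore.
- dish: The round shallow white ceramic dish, loose, about 500 g: 140 mm in diameter at the rim, 22 mm high, flat inner floor about 110 mm in diameter and 6 mm above its underside. Origin: centre of its underside; z up. Things standing near by among these four are 30 mm high or lower; the tray of small bottles is at the far side of the cart top.

How it is judged (in metres and radians):
At the end, for the whole second after the job is handed in: Both bottles let go, at rest and within 11 degrees of upright: the slim one in the bore, its base within 15 mm sideways of the centre and 8 mm of the floor; the wide one in the dish, its base within 35 mm sideways of the centre and 2 to 14 mm above the underside (horizontal distance between slim_bottle and gauge_bore below 0.015 m and z of slim_bottle in the frame of gauge_bore below 0.008 m and angle between each of slim_bottle, wide_bottle's own z axis and vertical below 0.2 rad and horizontal distance between wide_bottle and dish below 0.035 m and z of wide_bottle in the frame of dish between 0.002 and 0.014 m and linear speed of each of slim_bottle, wide_bottle below 0.03 m/s); the robot touches nothing.
It fails at once if the slim bottle is tipped more than 0.7 rad (40 degrees) (angle between slim_bottle's own z axis and vertical above 0.7 rad).
It fails at once if the wide bottle is tipped more than 0.7 rad (40 degrees) (angle between wide_bottle's own z axis and vertical above 0.7 rad).
It also fails if it takes over 58 s, if anything falls off the work surface, if the arm or the gripper's body presses on something with over 40 N, if the wrist force passes 120 N, or if a joint passes its speed limit or range.

### The arm

A 6-joint arm with a two-finger parallel gripper is mounted at the origin on the work surface. World frame = base frame: x ahead of the robot, y to its left, z up, the work surface at z = 0. Lengths are in m, angles in degrees, forces in N, time in s.
With the tool pointing down it reaches from about 0.25 to 0.725 m from the base axis. Payload 9.7 kg.
Tool frame: the origin (TCP) lies midway between the tips of the shut fingers; the grasp point (between the pads) lies 19 mm behind it; z points along the fingers, y is the line along which they close (so a half turn about z gives the same grasp; the last joint's range is limited). The gripper opens to 85 mm and grips with 20 to 120 N. Pads are 22 mm wide; open, the fingers measure 114 mm over their backs; the gripper's body (76 mm by 85 mm) begins 54 mm behind the grasp point. The pads swing forward as they close: fully open they stand 13 mm farther back than shut.
Start: joints at [-76.089, 4.979, 10.078, 95.1, 0, 90], TCP at [0.132, -0.534, 0.231] pointing down, gripper open.
Joint ranges: [-179.16, 179.16], [-48.56, 103.87], [-65.8, 70.77], [-126.05, 130.52], [-82.76, 87.17], [-180, 180]. Speed limits (degrees/s): [127.2, 127.2, 147.25, 180, 180, 180].

### API

Orientations are given as [roll, pitch, yaw] about the fixed x, y, z axes, in that order (R = Rz(yaw) Ry(pitch) Rx(roll)).
In Python, from workcell import * gives the robot as it stands.
- The arm moves only by the tool servo_tool, never from a script. Its argument "moves" is a list of rows, each a list of 4 numbers: the shift along the world's x, y, z in normalised numbers (1 is 100 cm), then the turn about the world's z in fractions of the full range, 1 being 360 degrees. A call has 1 to 20 rows; each row is the pose to reach, as a shift and turn from the pose commanded when the call began; what a row does not reach only later rows make up. A row lasts 1/12 s, in which the tool goes at most 41.7 mm and 7.16 degrees, less where a joint would pass 70% of its speed; a pose out of reach is approached as far as the arm can. A call with a gripper value outside its range is refused whole. "claw" is the closure, from 0 (fully open) to 1 (shut), set as the call begins (left out, the last holds). The fingers move at their own pace and stop on an object; "force" is the grip in N (left out, the last holds). Time passes only in rows, so rows that repeat a pose let the fingers close. It gives the time, the measured TCP pose, the force, the opening and the grip force at its end, in the units of the state.
- get_obs(): the state, without advancing time (a new reading comes with each control period).
- camera(name): name is "scene" or "top"; returns the picture (384x512x3 uint8, red, green, blue); there is no depth.
- get_calibration(name): a dict with "fx", "fy", "cx", "cy" (pixels), "k1" (the pictures are not rectified: a ray, as slopes to the right and down, at radius r is drawn at 1 + k1 r^2 times it, then the intrinsics apply), "rvec" (rotation vector, rad) and "tvec" (3), from world to camera coordinates, as OpenCV has them. Camera axes: x right, y down, z forward; pixel columns grow to the right and rows downward; lengths in m; the calibration is good to about 2 mm. A picture is of the moment at which its call begins. get_calibration takes no time and is no camera call.
- job_done(): hands the job in; it is judged then, once.
The state is a dict: "time": time; "q": joint angles; "qd": joint speeds; "joint_efforts": joint torques, N m; "ee_pos": TCP position; "tcp_rot": TCP orientation; "wrist_force": force on the tool from outside, world axes, zero at the start; "torque": the same for the moment, N m; "opening": finger opening in m; "grasp_force": force on a finger pad.
Only numpy, scipy, OpenCV 4.12 (cv2) and the standard library are available. Lean on these libraries where they do the work, as an engineer would, in place of code of your own. Each camera call takes 0.05 s, during which the arm holds its last target. There are 200 camera calls.

## Working session

There is one attempt and no reset: what is moved stays moved. The work goes in short steps, Python scripts to look and compute and a tool call to move; the robot and the scene stay as the last step left them, time stands still between calls to the robot, and variables do not carry over. Pictures are saved under pics/ and viewed, at most 10 in all, crops included, and the job is handed in when it is done.

Besides the shell and the picture viewer there is one more tool, called by a JSON object that holds its "name" and its "arguments", one argument or row to a line. servo_tool: Moves the arm, as the interface text tells. Its arguments: {"type":"object","properties":{"moves":{"type":"array","items":{"type":"array","items":{"type":"number"}}},"claw":{"type":"number"},"force":{"type":"number"}},"required":["moves"]}

```bash
mkdir -p pics; cat > h.py <<'E'
from workcell import *
import numpy as np, cv2
def ray(cam,u,v):
    c=get_calibration(cam);R=cv2.Rodrigues(np.array(c["rvec"],float))[0];t=np.array(c["tvec"],float)
    d=np.array([(u-c["cx"])/c["fx"],(v-c["cy"])/c["fy"]]);s=d.copy()
    for _ in range(30): s=d/(1+c["k1"]*(s@s))
    return -R.T@t, R.T@np.array([s[0],s[1],1])
def onz(cam,u,v,z):
    o,d=ray(cam,u,v);return o+d*(z-o[2])/d[2]
def proj(cam,p):
    c=get_calibration(cam);R=cv2.Rodrigues(np.array(c["rvec"],float))[0];q=R@np.array(p)+np.array(c["tvec"],float)
    s=q[:2]/q[2];s=s*(1+c["k1"]*(s@s));return s*[c["fx"],c["fy"]]+[c["cx"],c["cy"]]
def snap(cam,f):
    a=camera(cam);cv2.imwrite("pics/"+f,a[:,:,::-1]);return a
E
python3 - <<'E'
from h import *
a=snap("scene","s0.png");b=snap("top","t0.png")
for c in("scene","top"):print(c,get_calibration(c),ray(c,256,192))
E
```

```text
scene {'fx': 412.6490009497331, 'fy': 412.6490009497331, 'cx': 255.51506929187036, 'cy': 189.1352091696397, 'k1': -0.011223349984131674, 'rvec': array([ 1.3278715 ,  2.06285337, -1.0043417 ]), 'tvec': array([ 0.19693599, -0.25364843,  1.34903308])} (array([1.1980085 , 0.31580811, 0.62293854]), array([-0.72049129, -0.31595352, -0.61734532]))
top {'fx': 491.0942639204321, 'fy': 491.0942639204321, 'cx': 250.84470170139758, 'cy': 188.3206266856448, 'k1': 0.02482315143624088, 'rvec': array([ 2.11445465, -2.09301466,  0.2302072 ]), 'tvec': array([0.00393054, 0.51197624, 1.30661656])} (array([0.21377559, 0.00422222, 1.38696219]), array([ 0.21148484, -0.0069572 , -0.9774416 ]))
```

View pics/s0.png

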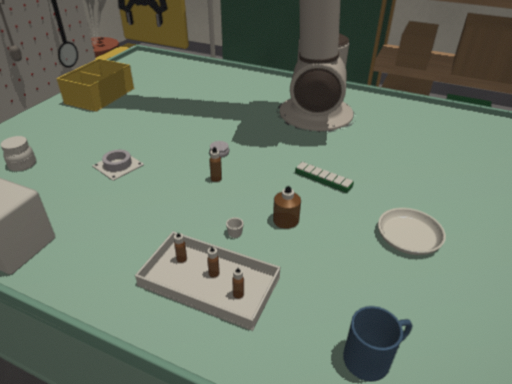

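View pics/t0.png

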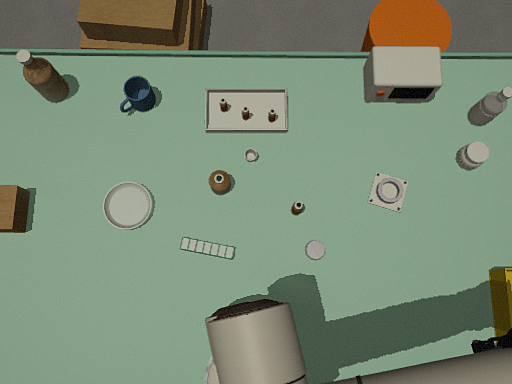

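The scene view shows the slim bottle at (216,165), the wide one at (287,207), the gauge at (117,160) and the dish at (410,232). In the top view they are at (298,207), (220,181), (388,191) and (128,205).

```bash
python3 - <<'E'
from h import *
a=cv2.imread("pics/t0.png");s=cv2.imread("pics/s0.png")
def cr(im,u,v,w=28): return cv2.resize(im[v-w:v+w,u-w:u+w],(380,280+0*1) if 0 else (280,280),interpolation=cv2.INTER_NEAREST)
cv2.imwrite("pics/c0.png",np.vstack([np.hstack([cr(a,298,207,20),cr(a,220,181,20)]),np.hstack([cr(s,216,165,28),cr(s,287,207,28)])]))
def blob(im,u,v,w,f):
    h=cv2.cvtColor(im,cv2.COLOR_BGR2HSV);m=f(h).astype(np.uint8);k=np.zeros_like(m);k[v-w:v+w,u-w:u+w]=1
    n,l,st,c=cv2.connectedComponentsWithStats(m*k);i=1+np.argmax(st[1:,4]);return st[i],c[i],l==i
amb=lambda h:((h[...,0]<22)|(h[...,0]>170))&(h[...,1]>90)
for n,u,v,w in(("slim",298,207,14),("wide",220,181,18)):
    st,c,m=blob(a,u,v,w,amb);ct=cv2.findContours(m.astype(np.uint8),0,2)[0][0]
    (x,y),r=cv2.minEnclosingCircle(ct);print("top",n,st,c,(x,y),r,onz("top",x,y,.05))
for n,u,v,w in(("slim",216,165,25),("wide",287,207,28)):
    st,c,m=blob(s,u,v,w,amb);print("scene",n,st,c)
# dish and gauge: low-saturation blobs
for cam,im,L in(("top",a,(("dish",128,205,32),("gauge",388,191,24))),("scene",s,(("dish",410,232,40),("gauge",117,162,28)))):
  for n,u,v,w in L:
    st,c,m=blob(im,u,v,w,lambda h:h[...,1]<45);ct=max(cv2.findContours(m.astype(np.uint8),0,2)[0],key=cv2.contourArea)
    z=.022 if n=="dish" else .005
    e=cv2.fitEllipse(cv2.convexHull(ct));rr=cv2.minAreaRect(ct)
    print(cam,n,st,"ell",e,onz(cam,*e[0],z).round(4),"rect",rr[1],onz(cam,*rr[0],z).round(4))
    P=np.array([onz(cam,*p[0].astype(float),z)[:2] for p in ct],np.float32);print("  plane circle",cv2.minEnclosingCircle(P),cv2.minAreaRect(P))
E
```

```text
top slim [292 205  11  10  52] [295.73076923 210.11538462] (296.80767822265625, 209.11538696289062) 5.6067986488342285 [ 0.45580907 -0.11840987  0.05      ]
top wide [209 170  21  21 256] [219.35546875 180.86328125] (219.15591430664062, 180.43548583984375) 10.469667434692383 [0.53514048 0.09813062 0.05      ]
scene slim [210 157  11  24 218] [215.29357798 169.16055046]
scene wide [274 193  27  35 740] [286.22162162 210.88243243]
top dish [  96  173   64   64 3733] ell ((127.25196838378906, 204.74803161621094), (88.39391326904297, 89.09825897216797), 135.0) [0.4686 0.3578 0.022 ] rect (63.0, 63.0) [0.4694 0.3571 0.022 ]
  plane circle ((0.4705966114997864, 0.3583309054374695), 0.13041602075099945) ((0.47059667110443115, 0.35833096504211426), (0.1886657029390335, 0.17981748282909393), 2.9509165287017822)
top gauge [ 364  167   48   48 1780] ell ((387.0104064941406, 190.0104217529297), (65.08329010009766, 66.48308563232422), 45.0) [ 0.5224 -0.3822  0.005 ] rect (46.99999237060547, 46.99999237060547) [ 0.521  -0.3835  0.005 ]
  plane circle ((0.5217103958129883, -0.3841678202152252), 0.09953495860099792) ((0.5217103958129883, -0.3841678202152252), (0.13579733669757843, 0.14528705179691315), 87.70977020263672)Traceback (most recent call last):
  File "<stdin>", line 19, in <module>
cv2.error: OpenCV(4.12.0) /io/opencv/modules/imgproc/src/shapedescr.cpp:361: error: (-201:Incorrect size of input array) There should be at least 5 points to fit the ellipse in function 'fitEllipseNoDirect'
```

View pics/c0.png

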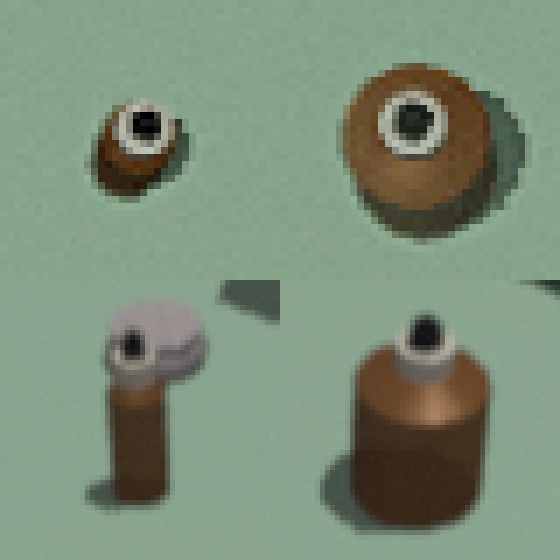

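The crops show both bottles upright. The top-view bulb and collar centres are near (298.2,204.9) for slim and (218.5,178.2) for wide. The lowest base points in the scene view are (215.5,181.5) and (285.7,228.1).

```bash
python3 - <<'E'
from h import *
print("slim bulb",onz("top",298.2,204.9,.09),"collar",onz("top",297.9,204.9,.072)); print("wide bulb",onz("top",218.5,177.9,.09),"collar",onz("top",218.5,178.1,.075))
for n,u,v,r in(("slim",215.5,182,.015),("wide",285.7,228.6,.03)):
    p=onz("scene",u,v,0);o=ray("scene",u,v)[0];d=(p-o)[:2];print(n,"base scene",p[:2]+r*d/np.linalg.norm(d))
for cam,f,L in(("top","t0",(("dish",128,205,32),("gauge",388,191,26))),("scene","s0",(("dish",410,232,40),("gauge",117,160,30)))):
  im=cv2.imread(f"pics/{f}.png").astype(int)
  for n,u,v,w in L:
    m=((im[...,2]-im[...,1])>-6).astype(np.uint8);k=np.zeros_like(m);k[v-w:v+w,u-w:u+w]=1
    ct=max(cv2.findContours(m*k,0,2)[0],key=cv2.contourArea);z=.022 if n=="dish" else .005
    P=np.array([onz(cam,*p[0].astype(float),z)[:2] for p in ct],np.float32);print(cam,n,cv2.boundingRect(ct),"circ",cv2.minEnclosingCircle(P),"rect",cv2.minAreaRect(P))
    if n=="gauge":
      q=cv2.resize(im[v-w:v+w,u-w:u+w].astype(np.uint8),(380,380),interpolation=cv2.INTER_NEAREST);print(u-w,v-w,380/2/w);cv2.imwrite(f"pics/g_{cam}.png",q)
cv2.imwrite("pics/g.png",np.hstack([cv2.imread("pics/g_top.png"),cv2.imread("pics/g_scene.png")]))
E
```

```text
slim bulb [ 0.4600977  -0.11859535  0.09      ] collar [ 0.46350794 -0.11948369  0.072     ]
wide bulb [0.53259775 0.0972774  0.09      ] collar [0.53571875 0.09833965 0.075     ]
slim base scene [ 0.46380135 -0.11995084]
wide base scene [0.53390158 0.10026322]
top dish (103, 182, 49, 47) circ ((0.46837112307548523, 0.35862863063812256), 0.06907056272029877) rect ((0.46859869360923767, 0.35862454771995544), (0.13211195170879364, 0.13616248965263367), 0.5832957029342651)
top gauge (368, 172, 40, 40) circ ((0.5182017087936401, -0.383577823638916), 0.06550224125385284) rect ((0.5184274911880493, -0.3837932348251343), (0.09558328986167908, 0.09604529291391373), 73.28602600097656)
362 165 7.3076923076923075
scene dish (378, 208, 67, 47) circ ((0.477305144071579, 0.3602183163166046), 0.07336734235286713) rect ((0.4759628176689148, 0.36015674471855164), (0.14146417379379272, 0.1389649510383606), 24.599058151245117)
scene gauge (93, 150, 50, 30) circ ((0.5213509798049927, -0.38688698410987854), 0.07047473639249802) rect ((0.5172110795974731, -0.39043867588043213), (0.12160691618919373, 0.10235156863927841), 72.17363739013672)
87 130 6.333333333333333
```

View pics/g.png

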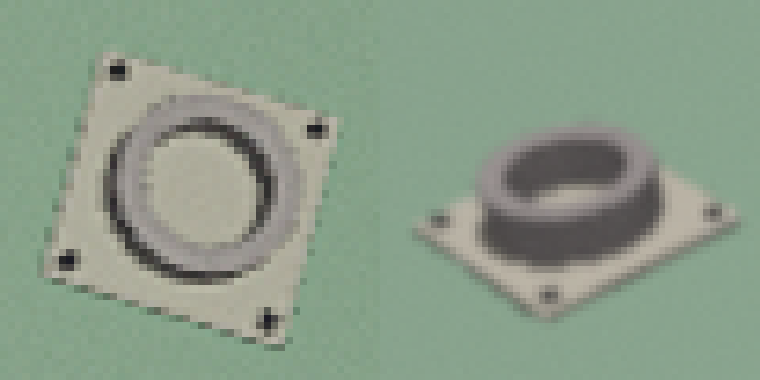

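The gauge crop shows the ring on its square plate, turned about 13°. The scene-view screws sit at left (440,219), right (713,212) and bottom (548,294) in the picture.

```bash
python3 - <<'E'
from h import *
print(onz("scene",117.5,163.5,.005)); o=get_obs()
for k in("time","ee_pos","tcp_rot","q","opening","wrist_force"):print(k,np.round(o[k],4))
E
```

```text
[ 0.51968743 -0.38343286  0.005     ]
time 0.1
ee_pos [ 0.1322 -0.5337  0.2307]
tcp_rot [-179.9313    0.       13.9112]
q [-76.0885   5.0073  10.0391  95.1006  -0.      90.0003]
opening 0.0858
wrist_force [ 0.2693  0.1754 -0.8614]
```

The manual's scale: shifts go in shares of 100 cm and turns go in shares of 360 degrees. Converting my numbers, 41.4 cm is 0.414, 33.1 cm is 0.331, 1.07 rad is 0.1703.

{"name": "servo_tool", "arguments": {
  "moves": [
    [0.08,0.1,-0.01,0.043],
    [0.16,0.2,-0.02,0.0844],
    [0.24,0.3,-0.02,0.1273],
    [0.331,0.414,-0.02,0.1703],
    [0.331,0.414,-0.02,0.1703],
    [0.331,0.414,-0.02,0.1703],
    [0.331,0.414,-0.02,0.1703],
    [0.331,0.414,-0.02,0.1703],
    [0.331,0.414,-0.02,0.1703],
    [0.331,0.414,-0.02,0.1703],
    [0.331,0.414,-0.02,0.1703],
    [0.331,0.414,-0.02,0.1703],
    [0.331,0.414,-0.02,0.1703],
    [0.331,0.414,-0.02,0.1703],
    [0.331,0.414,-0.02,0.1703],
    [0.331,0.414,-0.02,0.1703],
    [0.331,0.414,-0.02,0.1703]
  ],
  "claw": 0
}}

```text
time: 1.52
ee_pos: [0.4627, -0.1206, 0.2113]
tcp_rot: [-180.0, 0.0, 75.2]
wrist_force: [-0.7, 0.5, -0.2]
opening: 0.086
grasp_force: 0.0
```

```bash
python3 - <<'E'
from h import *
snap("scene","s1.png"); o=get_obs()
for k in("time","ee_pos","tcp_rot","q"):print(k,np.round(o[k],4))
E
```

```text
time 1.5667
ee_pos [ 0.4627 -0.1208  0.2114]
tcp_rot [1.799957e+02 7.100000e-03 7.512790e+01]
q [-1.46259e+01 -5.21130e+00 -2.30800e+00  9.28991e+01 -7.10000e-03
  9.02462e+01]
```

View pics/s1.png

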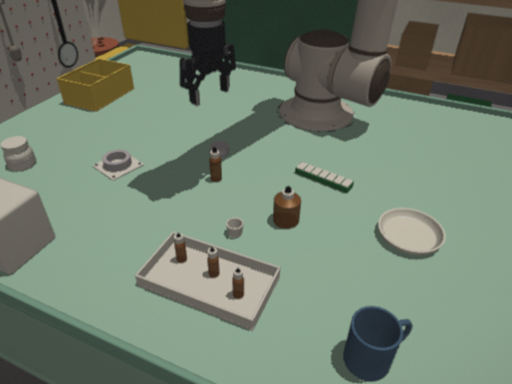

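The open gripper is above the slim bottle at about (210,80), and nothing has been disturbed. Next I descend over it.

In the tool's units: -18 cm is -0.18, -17.5 cm is -0.175.

{"name": "servo_tool", "arguments": {
  "moves": [
    [0.001,0.001,-0.03,0],
    [0.001,0.001,-0.06,0],
    [0.001,0.001,-0.09,0],
    [0.001,0.001,-0.11,0],
    [0.001,0.001,-0.13,0],
    [0.001,0.001,-0.15,0],
    [0.001,0.001,-0.165,0],
    [0.001,0.001,-0.175,0],
    [0.001,0.001,-0.18,0],
    [0.001,0.001,-0.18,0],
    [0.001,0.001,-0.18,0],
    [0.001,0.001,-0.18,0]
  ]
}}

```text
time: 2.57
ee_pos: [0.4648, -0.1192, 0.0324]
tcp_rot: [179.9, -0.0, 75.2]
wrist_force: [-0.2, 0.2, -0.3]
opening: 0.0857
grasp_force: 0.0
```

{"name": "servo_tool", "arguments": {
  "moves": [
    [0,0,0,0],
    [0,0,0,0],
    [0,0,0,0],
    [0,0,0,0],
    [0,0,0,0],
    [0,0,0,0],
    [0,0,0,0],
    [0,0,0,0],
    [0,0,0,0],
    [0,0,0,0],
    [0,0,0,0],
    [0,0,0,0],
    [0,0,0,0],
    [0,0,0,0]
  ],
  "claw": 1,
  "force": 30
}}

```text
time: 3.73
ee_pos: [0.4643, -0.1189, 0.0315]
tcp_rot: [180.0, 0.0, 75.2]
wrist_force: [-1.4, -0.6, 5.0]
opening: 0.0291
grasp_force: 30.5
```

In the tool's units: -26.5 cm is -0.265, 1.4 cm is 0.014, -0.39 rad is -0.0621.

{"name": "servo_tool", "arguments": {
  "moves": [
    [0,0,0.015,0],
    [0,0,0.035,0],
    [0,0,0.06,0],
    [0,0,0.08,0],
    [0.003,-0.015,0.08,-0.0032],
    [0.008,-0.04,0.08,-0.0095],
    [0.014,-0.07,0.08,-0.0159],
    [0.021,-0.1,0.08,-0.0239],
    [0.027,-0.13,0.08,-0.0318],
    [0.033,-0.16,0.08,-0.0382],
    [0.039,-0.19,0.08,-0.0446],
    [0.045,-0.22,0.08,-0.0509],
    [0.05,-0.245,0.08,-0.0573],
    [0.053,-0.26,0.08,-0.0605],
    [0.055,-0.265,0.08,-0.0621],
    [0.055,-0.265,0.08,-0.0621],
    [0.055,-0.265,0.08,-0.0621],
    [0.055,-0.265,0.08,-0.0621],
    [0.055,-0.265,0.08,-0.0621]
  ]
}}

```text
time: 5.32
ee_pos: [0.5193, -0.3828, 0.1115]
tcp_rot: [180.0, -0.0, 53.0]
wrist_force: [0.3, -0.1, -1.3]
opening: 0.0289
grasp_force: 30.1
```

```bash
python3 - <<'E'
from h import *
a=snap("scene","s2.png");b=snap("top","t2.png"); o=get_obs()
for k in("time","ee_pos","tcp_rot","opening"):print(k,np.round(o[k],4))
cv2.imwrite("pics/c2.png",np.hstack([cv2.resize(a[95:195,67:167,::-1],(400,400),interpolation=0),cv2.resize(b[140:240,338:438,::-1],(400,400),interpolation=0)]))
p=o["ee_pos"]; print(proj("scene",[p[0],p[1],.085]),proj("scene",[p[0],p[1],.005]))
E
```

```text
time 5.4167
ee_pos [ 0.5194 -0.3831  0.1116]
tcp_rot [ 1.799785e+02 -3.800000e-03  5.293820e+01]
opening 0.029
[111.55689789 137.28237453] [117.68693509 163.46909181]
```

View pics/c2.png

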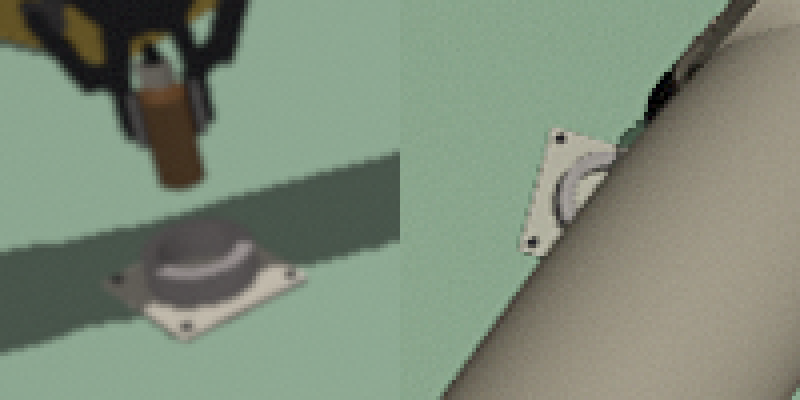

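The slim bottle hangs upright above the ring, base at about (112,140), in line with the bore.

In the tool's units: -7.4 cm is -0.074, -7.2 cm is -0.072.

{"name": "servo_tool", "arguments": {
  "moves": [
    [0,0,-0.01,0],
    [0,0,-0.02,0],
    [0,0,-0.03,0],
    [0,0,-0.04,0],
    [0,0,-0.046,0],
    [0,0,-0.052,0],
    [0,0,-0.057,0],
    [0,0,-0.062,0],
    [0,0,-0.066,0],
    [0,0,-0.07,0],
    [0,0,-0.072,0],
    [0,0,-0.074,0],
    [0,0,-0.074,0],
    [0,0,-0.074,0],
    [0,0,-0.074,0]
  ]
}}

```text
time: 6.67
ee_pos: [0.5193, -0.384, 0.0376]
tcp_rot: [180.0, 0.0, 52.9]
wrist_force: [-0.2, -0.8, -0.9]
opening: 0.0288
grasp_force: 30.1
```

In the tool's units: -0.1 cm is -0.001.

{"name": "servo_tool", "arguments": {
  "moves": [
    [0,0,-0.001,0],
    [0,0,-0.001,0],
    [0,0,-0.001,0],
    [0,0,-0.001,0]
  ]
}}

```text
time: 7.0
ee_pos: [0.5194, -0.384, 0.0366]
tcp_rot: [180.0, -0.0, 52.9]
wrist_force: [0.5, -0.5, 1.0]
opening: 0.0289
grasp_force: 30.1
```

{"name": "servo_tool", "arguments": {
  "moves": [
    [0,0,0,0],
    [0,0,0,0],
    [0,0,0,0],
    [0,0,0,0],
    [0,0,0,0],
    [0,0,0,0],
    [0,0,0,0],
    [0,0,0,0],
    [0,0,0,0],
    [0,0,0,0],
    [0,0,0,0],
    [0,0,0,0]
  ],
  "claw": 0
}}

```text
time: 8.0
ee_pos: [0.5192, -0.3839, 0.0363]
tcp_rot: [-180.0, 0.0, 52.9]
wrist_force: [-0.0, -0.3, -0.5]
opening: 0.0853
grasp_force: 0.0
```

In the tool's units: 17 cm is 0.17, 16 cm is 0.16.

{"name": "servo_tool", "arguments": {
  "moves": [
    [0,0,0.01,0],
    [0,0,0.02,0],
    [0,0,0.04,0],
    [0,0,0.07,0],
    [0,0,0.1,0],
    [0,0,0.13,0],
    [0,0,0.16,0],
    [0,0,0.17,0],
    [0,0,0.17,0],
    [0,0,0.17,0],
    [0,0,0.17,0]
  ]
}}

```text
time: 8.92
ee_pos: [0.5189, -0.3836, 0.2048]
tcp_rot: [-179.9, 0.0, 52.9]
wrist_force: [0.7, 1.0, -0.2]
opening: 0.0853
grasp_force: 0.0
```

In the tool's units: 48.3 cm is 0.483, 1.5 cm is 0.015, 0.82 rad is 0.1305.

{"name": "servo_tool", "arguments": {
  "moves": [
    [0.003,0.03,0,0.008],
    [0.003,0.06,0,0.0159],
    [0.005,0.1,0,0.0271],
    [0.005,0.14,0,0.0382],
    [0.007,0.18,0,0.0493],
    [0.008,0.22,0,0.0605],
    [0.009,0.26,0,0.0716],
    [0.01,0.3,0,0.0828],
    [0.01,0.34,0,0.0939],
    [0.012,0.38,0,0.105],
    [0.013,0.42,0,0.1162],
    [0.014,0.45,0,0.1241],
    [0.015,0.47,0,0.1289],
    [0.015,0.483,0,0.1305],
    [0.015,0.483,0,0.1305],
    [0.015,0.483,0,0.1305],
    [0.015,0.483,0,0.1305],
    [0.015,0.483,0,0.1305],
    [0.015,0.483,0,0.1305]
  ]
}}

```text
time: 10.5
ee_pos: [0.5343, 0.0981, 0.2063]
tcp_rot: [-180.0, 0.0, 99.7]
wrist_force: [0.1, -0.4, -0.2]
opening: 0.0852
grasp_force: 0.0
```

```bash
python3 - <<'E'
from h import *
a=snap("scene","s3.png"); b=snap("top","t3.png");o=get_obs()
for k in("time","ee_pos","tcp_rot","opening"):print(k,np.round(o[k],4))
cv2.imwrite("pics/c3.png",np.hstack([cv2.resize(a[95:195,67:167,::-1],(400,400),interpolation=0),cv2.resize(a[60:240,180:360,::-1],(400,400),interpolation=0)]))
E
```

```text
time 10.6
ee_pos [0.5343 0.0983 0.2063]
tcp_rot [1.799944e+02 1.100000e-03 9.977140e+01]
opening 0.0854
```

View pics/c3.png

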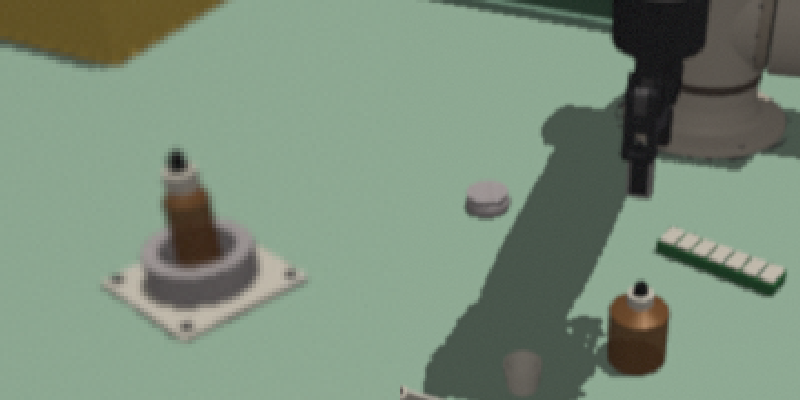

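The slim bottle stands upright in the bore. The gripper is over the wide bottle, which is at about (287,207).

In the tool's units: -17.9 cm is -0.179, -17.5 cm is -0.175.

{"name": "servo_tool", "arguments": {
  "moves": [
    [0,0,-0.03,0],
    [0,0,-0.06,0],
    [0,0,-0.09,0],
    [0,0,-0.105,0],
    [0,0,-0.12,0],
    [0,0,-0.135,0],
    [0,0,-0.15,0],
    [0,0,-0.165,0],
    [0,0,-0.175,0],
    [0,0,-0.179,0],
    [0,0,-0.179,0],
    [0,0,-0.179,0]
  ]
}}

```text
time: 11.6
ee_pos: [0.5345, 0.0991, 0.0278]
tcp_rot: [180.0, -0.0, 99.8]
wrist_force: [0.5, -0.7, 0.3]
opening: 0.0855
grasp_force: 0.0
```

{"name": "servo_tool", "arguments": {
  "moves": [
    [0,0,0,0],
    [0,0,0,0],
    [0,0,0,0],
    [0,0,0,0],
    [0,0,0,0],
    [0,0,0,0],
    [0,0,0,0],
    [0,0,0,0],
    [0,0,0,0],
    [0,0,0,0],
    [0,0,0,0],
    [0,0,0,0]
  ],
  "claw": 1,
  "force": 35
}}

```text
time: 12.6
ee_pos: [0.5348, 0.0992, 0.0285]
tcp_rot: [179.9, 0.0, 99.9]
wrist_force: [-0.6, -0.2, 5.1]
opening: 0.059
grasp_force: 37.9
```

In the tool's units: 26 cm is 0.26, -6.5 cm is -0.065, 0.47 rad is 0.0748.

{"name": "servo_tool", "arguments": {
  "moves": [
    [0,0,0.01,0],
    [0,0,0.03,0],
    [0,0,0.05,0],
    [0,0,0.07,0],
    [-0.005,0.02,0.07,0.0048],
    [-0.01,0.04,0.07,0.0111],
    [-0.017,0.07,0.07,0.0191],
    [-0.025,0.1,0.07,0.0286],
    [-0.032,0.13,0.07,0.0366],
    [-0.04,0.16,0.07,0.0462],
    [-0.047,0.19,0.07,0.0541],
    [-0.055,0.22,0.07,0.0637],
    [-0.06,0.24,0.07,0.07],
    [-0.063,0.253,0.07,0.0732],
    [-0.065,0.26,0.07,0.0748],
    [-0.065,0.26,0.07,0.0748],
    [-0.065,0.26,0.07,0.0748],
    [-0.065,0.26,0.07,0.0748]
  ]
}}

```text
time: 14.1
ee_pos: [0.4696, 0.3581, 0.0974]
tcp_rot: [-180.0, 0.0, 126.7]
wrist_force: [-0.2, -0.3, -1.4]
opening: 0.059
grasp_force: 38.5
```

```bash
python3 - <<'E'
from h import *
a=snap("scene","s4.png");o=get_obs()
for k in("time","ee_pos","tcp_rot","opening"):print(k,np.round(o[k],4))
p=o["ee_pos"];print(proj("scene",[*p[:2],.07]),proj("scene",[*p[:2],.006]))
cv2.imwrite("pics/c4.png",cv2.resize(a[110:280,330:500,::-1],(560,560),interpolation=0))
E
```

```text
time 14.15
ee_pos [0.4697 0.358  0.0974]
tcp_rot [-1.799956e+02  1.380000e-02  1.266731e+02]
opening 0.0589
[415.87111326 210.37387664] [408.55187328 232.83910145]
```

View pics/c4.png

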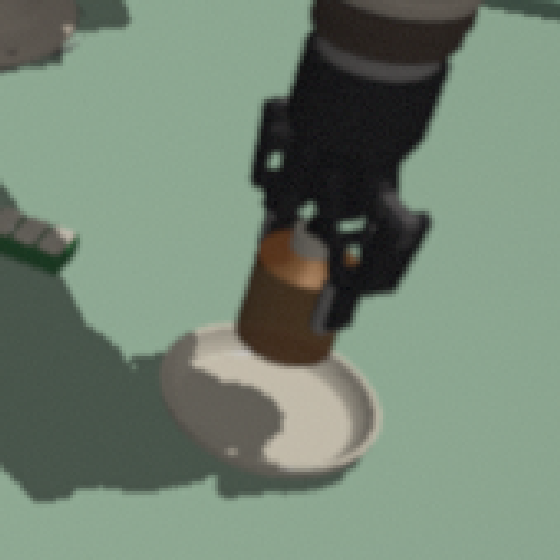

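The wide bottle hangs upright over the dish, and its projected base matches the dish centre near (409,233).

In the tool's units: -6.1 cm is -0.061, -6 cm is -0.06.

{"name": "servo_tool", "arguments": {
  "moves": [
    [0,0.001,-0.01,0],
    [0,0.001,-0.02,0],
    [0,0.001,-0.03,0],
    [0,0.001,-0.04,0],
    [0,0.001,-0.046,0],
    [0,0.001,-0.051,0],
    [0,0.001,-0.055,0],
    [0,0.001,-0.058,0],
    [0,0.001,-0.06,0],
    [0,0.001,-0.061,0],
    [0,0.001,-0.061,0],
    [0,0.001,-0.061,0],
    [0,0.001,-0.061,0]
  ]
}}

```text
time: 15.23
ee_pos: [0.4694, 0.3603, 0.0366]
tcp_rot: [180.0, 0.0, 126.8]
wrist_force: [-0.1, -0.6, -1.9]
opening: 0.0588
grasp_force: 38.5
```

In the tool's units: -0.1 cm is -0.001.

{"name": "servo_tool", "arguments": {
  "moves": [
    [0,0,-0.001,0],
    [0,0,-0.001,0],
    [0,0,-0.001,0],
    [0,0,-0.001,0]
  ]
}}

```text
time: 15.57
ee_pos: [0.4692, 0.3601, 0.0353]
tcp_rot: [180.0, -0.0, 126.8]
wrist_force: [0.3, 0.7, -1.6]
opening: 0.0589
grasp_force: 38.5
```

In the tool's units: -0.1 cm is -0.001.

{"name": "servo_tool", "arguments": {
  "moves": [
    [0,0,-0.001,0],
    [0,0,-0.001,0],
    [0,0,-0.001,0],
    [0,0,-0.001,0]
  ]
}}

```text
time: 15.9
ee_pos: [0.4693, 0.3602, 0.0346]
tcp_rot: [180.0, 0.0, 126.8]
wrist_force: [-0.1, -0.4, 1.3]
opening: 0.0588
grasp_force: 38.8
```

{"name": "servo_tool", "arguments": {
  "moves": [
    [0,0,0,0],
    [0,0,0,0],
    [0,0,0,0],
    [0,0,0,0],
    [0,0,0,0],
    [0,0,0,0],
    [0,0,0,0],
    [0,0,0,0],
    [0,0,0,0],
    [0,0,0,0],
    [0,0,0,0],
    [0,0,0,0]
  ],
  "claw": 0
}}

```text
time: 16.9
ee_pos: [0.4692, 0.3601, 0.0343]
tcp_rot: [-180.0, -0.0, 126.8]
wrist_force: [-0.4, 0.5, 0.5]
opening: 0.0855
grasp_force: 0.0
```

In the tool's units: 18 cm is 0.18, 16 cm is 0.16.

{"name": "servo_tool", "arguments": {
  "moves": [
    [0,0,0.01,0],
    [0,0,0.02,0],
    [0,0,0.04,0],
    [0,0,0.07,0],
    [0,0,0.1,0],
    [0,0,0.13,0],
    [0,0,0.16,0],
    [0,0,0.18,0],
    [0,0,0.18,0],
    [0,0,0.18,0],
    [0,0,0.18,0]
  ]
}}

```text
time: 17.82
ee_pos: [0.4692, 0.3601, 0.2143]
tcp_rot: [180.0, 0.0, 126.8]
wrist_force: [-0.3, -0.4, -0.9]
opening: 0.0857
grasp_force: 0.0
```

```bash
python3 - <<'E'
from h import *
a=snap("scene","s5.png");print(proj("scene",[.469,.36,.006]))
E
```

```text
[409.53723636 232.90488588]
```

View pics/s5.png

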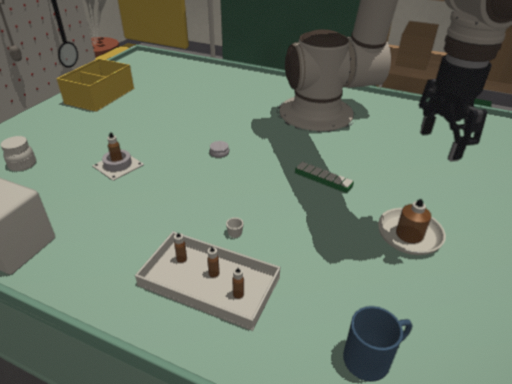

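The slim bottle is upright in the gauge at (115,150). The wide one is upright in the middle of the dish at (413,225), and the gripper is clear of both.

```bash
python3 -c "
from workcell import *
print(job_done())"
```

```text
the job is handed in; nothing more can be done
None
```

I handed the job in after about 18 s on the robot's clock: the slim bottle stands in the gauge's bore, the wide one stands in the dish, and both are upright and released; `job_done()` returned no verdict.

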